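# Dry the comb: load the tray and push it up the ramp to the stop

## Task

Gently lay the steel comb flat in the steel tray on the drying stand, then push the tray, sliding on its ramp, all the way up until it is pressed against the red sprung stop bar at the top, and leave it resting there against the bar. Find the stop by feel and do not ram it; leave everything else where it is.

Things in the scene. Friction and masses are not known exactly. Their poses are not given: they have to be found in the camera images.
- stand: Drying stand, fixed. White ramp deck 400 mm long, 134 mm wide, rising at 8 degrees. Origin on the deck's top face, middle of its low edge (the foot); x up the slope, y across to the left, z square to the deck. Side rails 14 mm high, inner faces at y = +-55 mm. A low drip tray lies before the foot (x -40 to -5 mm), below deck level.
- deck_mid (a point): Point on the deck's top face, mid line, stand x = 200 mm. Farther up is the stop: a red spring-loaded bar with two black rubber pads, 4 to 15 mm above the deck. The pads' faces stand 110 to 170 mm up the slope from this point, wherever the last user clamped the stop: not measured, to be found by feel. It yields up the slope with 1.2 N per mm for 4 mm, then is solid. Over 12 N on it is ramming.
- rail_left (a point): Top of the left rail, stand x = 200, y = 60, z = 14 mm. The stop is carried by a blue cross bar clamped on both rails, 12 to 28 mm behind the pads' faces, 134 mm wide, its top 29 mm above the deck, with a black screw 43 mm high at each end; it does not shift. Beyond the deck (stand x > 400 mm) stands the white blower, 100 x 150 mm, 126 mm high above the mat.
- tray: Open steel tray, loose, 200 (x) x 102 (y) x 22 mm high, walls and floor 3 mm, 0.28 to 0.46 kg; origin at the centre of its underside, x along its length, up the slope, z square to its floor. Lies on the deck between the rails with 4 mm play each side, its low end 30 to 80 mm up from the foot. Sliding it up with the comb in it takes 2 to 5 N; it does not slide back by itself.
- comb: Steel comb, loose, lying flat on the turntable: 165 mm long (x), 33 mm wide (y), 0.07 kg, spine 7 mm thick along the +y edge, teeth 5 mm thick to the -y edge; origin at the centre of its underside, z up. Take it across its width.
- turntable: Lazy-susan with a round wooden disc of 260 mm diameter; origin on the mat under its centre. The disc's top is 30 mm above the origin. It can turn, stiffly.
- tub: Closed white tub, loose, on the turntable, 66 mm diameter, 42 mm high; origin at the centre of its underside. Leave alone.
- dish: Small glass dish, loose, on the turntable, 64 mm diameter, 26 mm high; origin at the centre of its underside. Leave alone.
- pin_brush: Orange pin brush, loose, about 215 mm long, 55 mm wide, 30 mm high, in the grey caddy; origin at its underside. Leave alone.
- clipper: Black cordless clipper, loose, about 170 mm long, 44 mm wide, 36 mm high, in the grey caddy; origin at its underside. Leave alone.
- caddy: Low grey open box, fixed, 240 x 200 mm, 28 mm high, on the mat; origin at the centre of its underside.

How it is judged:
On the way, in this order (a step that is already met when the one before it is completed fails the run):
1. the comb lies flat in the tray, let go (z of comb in the frame of tray between 0 and 0.008 m and x of comb in the frame of tray between -0.03 and 0.03 m and y of comb in the frame of tray between -0.045 and 0.045 m and angle between the z axis of comb and the z axis of tray, either way round below 0.08 rad and contact force between the fingers and comb below 0.05 N), for 0.2 s.
2. the tray is pressed against the sprung stop (contact force between tray and stop above 0.5 N), for 0.2 s.
At the end, for the whole second after the job is handed in: The tray lies flat on the deck at rest, touching the sprung stop bar and still pressing on it with more than 0.25 N; the comb lies flat and at rest inside the tray (its underside on the tray floor, its centre within 30 mm along and 45 mm across of the tray's centre) (contact force between tray and stop above 0.25 N and z of tray in the frame of stand below 0.003 m and angle between the z axis of tray and the z axis of stand, either way round below 0.03 rad and linear speed of each of tray, comb below 0.01 m/s and z of comb in the frame of tray between 0 and 0.008 m and x of comb in the frame of tray between -0.03 and 0.03 m and y of comb in the frame of tray between -0.045 and 0.045 m and angle between the z axis of comb and the z axis of tray, either way round below 0.08 rad).
It fails at once if the tray is rammed against the stop (over 12 N) (contact force between tray and stop above 12 N).
It fails at once if the tray is lifted off the deck instead of slid (over 10 mm) (z of tray in the frame of stand above 0.01 m).
It fails at once if the comb is dropped from more than about 30 mm (contact force between the fingers and comb below 0.01 N and linear speed of comb above 0.75 m/s).
It fails at once if the tub or the dish is moved more than 40 mm (distance of any of tub, dish from where it was at the start of the episode above 0.04 m).
It fails at once if the pin brush or the clipper is moved more than 30 mm (distance of any of pin_brush, clipper from where it was at the start of the episode above 0.03 m).
It also fails if it takes over 72 s, if anything falls off the work surface, if the arm or the gripper's body presses on something with over 40 N, if the wrist force passes 120 N, or if a joint passes its speed limit or range.

## Robot

A 7-joint arm with a two-finger parallel gripper is mounted at the origin on the work surface. World frame = base frame: x ahead of the robot, y to its left, z up, the work surface at z = 0. Lengths are in m, angles in rad, forces in N, time in s.
With the tool pointing down it reaches from about 0.4 to 0.85 m from the base axis. Payload 6.9 kg.
Tool frame: the origin (TCP) lies midway between the tips of the shut fingers; the grasp point (between the pads) lies grasp_offset behind it (grasp_offset is the distance from the TCP to the grasp point, in m); z points along the fingers, x is the direction in which the jaws open and shut, and the axes are right-handed (so a half turn about z gives the same grasp; the last joint's range is limited). The gripper opens to 85 mm and grips with 20 to 120 N. Pads are 22 mm wide; open, the fingers measure 114 mm over their backs; the gripper's body (76 mm by 85 mm) begins 54 mm behind the grasp point. The pads swing forward as they close: fully open they stand 13 mm farther back than shut.
Start: joints at [1.438, 0.507, -0.238, 1.5, 0.126, 1.149, -0.155], TCP at [0.148, -0.607, 0.231] pointing down, gripper open.
Joint ranges: [-3.08, 3.08], [-0.24, 2.05], [-1.43, 1.35], [0, 2.5], [-1.52, 4.66], [0.17, 1.96], [-2.89, 2.89]. Speed limits (rad/s): [2.39, 2.39, 3.14, 3.14, 3.14, 3.14, 3.14].

## Interface

Orientations are given as [roll, pitch, yaw] about the fixed x, y, z axes, in that order (R = Rz(yaw) Ry(pitch) Rx(roll)).
In Python, from workcell import move_pose, servo_line, goto_joints, ungrasp, grasp, dwell, solve_ik, get_state, grab_frame, camera_info, Unreachable, close_job, grasp_offset gives the robot as it stands. Calls block until the motion is done:
- move_pose(position, orientation): joint-space move of the TCP to a pose.
- servo_line(position, orientation=None, velocity=0.15, contact_N=None): straight line of the TCP; orientation=None keeps the orientation; velocity is the mean speed in m/s. With contact_N (N) it stops when the force on the tool has changed by that much, and returns True; else False.
- goto_joints(angles): joint-space move.
- ungrasp() and grasp(squeeze=None): open the fingers fully, or close them until they stop; squeeze is the grip in N (None keeps the last).
- dwell(seconds).
- solve_ik(position, orientation): joint angles nearest the present ones, or None.
- get_state(): the state.
- grab_frame(name): name is "side" or "top" or "wrist"; returns the picture (400x640x3 uint8, red, green, blue); there is no depth.
- camera_info(name): a dict with "mtx" (3x3 intrinsics, pixels), "distortion" ([k1, k2, p1, p2, k3] as OpenCV has them; the pictures are not rectified), "xyz" and "rotation" of the camera in the world. Camera axes: x right, y down, z forward; pixel columns grow to the right and rows downward; lengths in m; the calibration is good to about 2 mm. A picture is of the moment at which its call begins: read the wrist's pose just before it. camera_info takes no time and is no camera call; for the wrist camera it gives the pose at the moment of the call.
A pose or a line that the arm cannot do raises Unreachable and nothing moves.
- close_job(): hands the job in, once; it reports no verdict.
The state is a dict: "time_s": time; "joint_pos": joint angles; "qvel": joint speeds; "tau": joint torques, N m; "position": TCP position; "eef_rot": TCP orientation; "force": force on the tool from outside, world axes, zero at the start; "wrist_torque": the same for the moment, N m; "gripper_width": finger opening in m.
Only numpy, scipy, OpenCV 4.12 (cv2) and the standard library are available. Lean on these libraries where they do the work, as an engineer would, in place of code of your own. Each camera call takes 0.05 s, during which the arm holds its last target. There are 200 camera calls.

## Working session

There is one attempt and no reset: what is moved stays moved. The work goes in short steps, each a Python script; the robot and the scene stay as the last script left them, time stands still between calls to the robot, and variables do not carry over. Pictures are saved under pics/ and viewed, about 8 in all and at most 12, crops included, and the job is handed in when it is done.

```bash
ls; mkdir -p pics
python3 - <<'E'
from workcell import *
import cv2
for n in ("top","side"):
    cv2.imwrite(f"pics/{n}0.png",grab_frame(n)[:,:,::-1]); print(n,camera_info(n))
print(get_state(),grasp_offset)
E
```

```text
pics
top {'mtx': array([[465.8555832 ,   0.        , 317.68842735],
       [  0.        , 465.8555832 , 200.05566228],
       [  0.        ,   0.        ,   1.        ]]), 'distortion': array([-0.12910389,  0.        ,  0.        ,  0.        ,  0.        ]), 'xyz': array([0.37785111, 0.00342846, 1.46833994]), 'rotation': array([-3.00091884, -0.00893375, -1.58437245])}
side {'mtx': array([[444.30598939,   0.        , 327.77066855],
       [  0.        , 444.30598939, 197.77566985],
       [  0.        ,   0.        ,   1.        ]]), 'distortion': array([-0.04561451,  0.        ,  0.        ,  0.        ,  0.        ]), 'xyz': array([ 0.47982661, -0.78945482,  0.80996913]), 'rotation': array([-2.33722498, -0.0105499 , -0.08842794])}
{'time_s': 0.1, 'joint_pos': array([ 1.43750638,  0.50824331, -0.23755768,  1.50102393,  0.12569499,
        1.14886904, -0.15479289]), 'qvel': array([-4.88367637e-05, -6.52950466e-04, -9.82096636e-04, -1.63634028e-03,
        1.40246804e-03,  2.24083537e-03,  7.35902814e-04]), 'tau': array([-5.39387474e-03, -6.21839190e+01, -2.19447881e+00, -2.50205201e+01,
        1.26272097e-02,  7.81627663e-03,  3.04751484e-05]), 'position': array([ 0.14767274, -0.60685587,  0.23052707]), 'eef_rot': array([ 3.14158532e+00,  1.55502511e-03, -1.33196775e+00]), 'force': array([-0.09056023,  0.75280793, -0.7298351 ]), 'wrist_torque': array([ 0.0108709 , -0.01609867, -0.05063539]), 'gripper_width': 0.08549088951661718} 0.0187
```

View pics/top0.png

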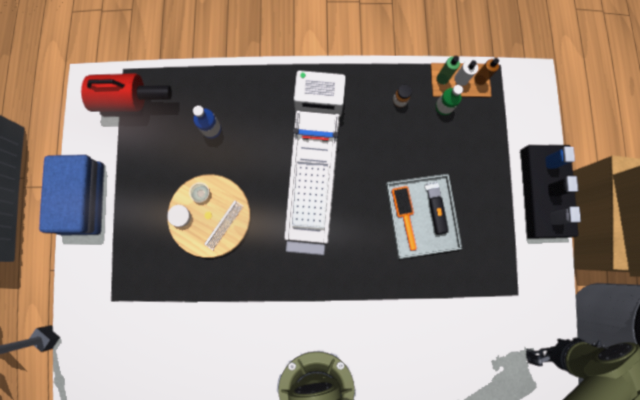

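View pics/side0.png

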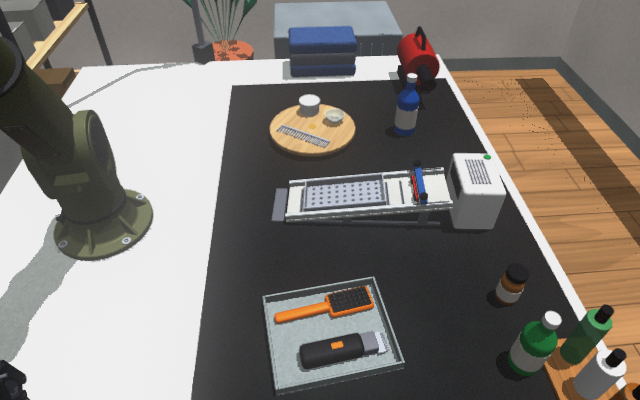

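```bash
cat > h.py <<'E'
from workcell import *
import numpy as np, cv2
from scipy.spatial.transform import Rotation as R
def cam(n):
    c=camera_info(n); return c, R.from_euler('xyz',c['rotation']).as_matrix()
def ray(n,uv,ci=None):
    c,M=ci or cam(n)
    p=cv2.undistortPoints(np.array([[uv]],float),c['mtx'],c['distortion'])[0,0]
    d=M@np.r_[p,1]; return c['xyz'],d/np.linalg.norm(d)
def onplane(n,uv,z,ci=None):
    o,d=ray(n,uv,ci); return o+d*(z-o[2])/d[2]
def tri(*rays):
    A=sum(np.eye(3)-np.outer(d,d) for o,d in rays); b=sum((np.eye(3)-np.outer(d,d))@o for o,d in rays)
    return np.linalg.solve(A,b)
def proj(n,P,ci=None):
    c,M=ci or cam(n)
    return cv2.projectPoints((np.atleast_2d(P)-c['xyz'])@M,np.zeros(3),np.zeros(3),c['mtx'],c['distortion'])[0][:,0]
E
python3 - <<'E'
import cv2
t=cv2.imread('pics/top0.png');s=cv2.imread('pics/side0.png')
a=cv2.resize(t[110:258,195:345],None,fx=4,fy=4,interpolation=2)
b=cv2.resize(s[95:235,265:505],None,fx=3.3,fy=3.3,interpolation=2)
cv2.imwrite('pics/a.png',a);cv2.imwrite('pics/b.png',b)
E
```

```text
(no output)
```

View pics/a.png

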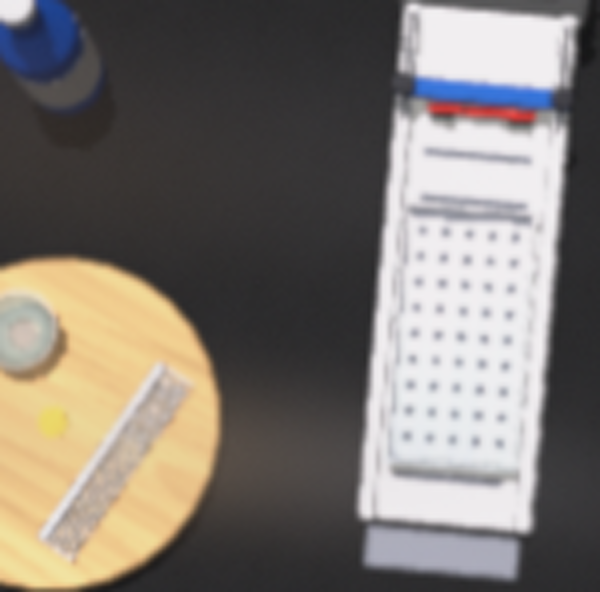

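View pics/b.png

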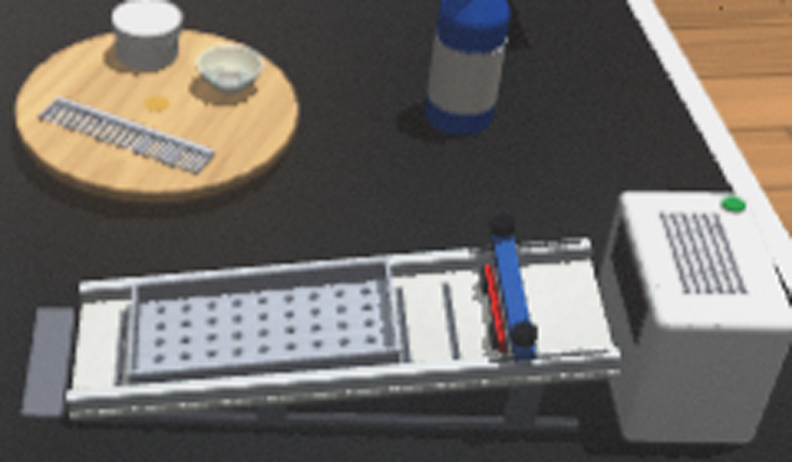

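Run:
```python
from h import *
T=lambda u,v:(195+(u+.5)/4-.5,110+(v+.5)/4-.5)
S=lambda u,v:(265+(u+.5)/3.3-.5,95+(v+.5)/3.3-.5)
pts={'footL':((361,518),(80,286)),'footR':((530,529),(68,412)),'topL':((406,6),(588,240)),'topR':((577,17),(620,360)),
'trayLL':((391,468),(128,380)),'trayHL':((410,208),(388,262)),'trayHR':((530,220),(403,362)), 'screwL':((404,83),(502,220)),'screwR':((562,96),(524,328))}
for k,(a,b) in pts.items():
    r1=ray('top',T(*a));r2=ray('side',S(*b));p=tri(r1,r2);print(k,p.round(4),(np.linalg.norm(np.cross(p-r1[0],r1[1]))*1e3).round(1))
c=[onplane('top',T(*q),z) for q,z in(((160,365),.037),((42,540),.037),((190,387),.035),((70,562),.035))]
c=np.array(c);print(c.round(4));ctr=c.mean(0);d=c[0]-c[1]+c[2]-c[3];print(ctr,np.degrees(np.arctan2(d[1],d[0])))
print(np.linalg.norm(c[0]-c[1]),np.linalg.norm(c[0]-c[2]))
```

```text
footL [0.4621 0.091  0.0262] 1.0
footR [ 0.4509 -0.0399  0.019 ] 0.4
topL [0.8557 0.0512 0.0824] 2.1
topR [ 0.8434 -0.081   0.0833] 0.5
trayLL [ 0.5026  0.0711 -0.0628] 4.5
trayHL [0.6982 0.0495 0.0714] 2.9
trayHR [ 0.693  -0.043   0.0545] 4.4
screwL [0.7854 0.0524 0.1059] 1.0
screwR [ 0.7733 -0.0669  0.1063] 0.5
[[0.581  0.2463 0.037 ]
 [0.4459 0.3367 0.037 ]
 [0.5637 0.223  0.035 ]
 [0.4289 0.3151 0.035 ]]
[0.50486933 0.28025797 0.036     ] -34.07832391951697
0.16253868692099105 0.029076208727499785
```

Run:
```python
from h import *
for y in (56,-124): print(solve_ik([.505,.28,.25],[np.pi,0,np.radians(y)]))
M=R.from_euler('z',-5.9,degrees=True).as_matrix()@R.from_euler('y',-8,degrees=True).as_matrix()
for s in(1,-1):
    T=np.c_[s*M[:,1],-s*(-M[:,0])*-1 if 0 else np.cross(-M[:,2],s*M[:,1]),-M[:,2]]
    print(s,solve_ik(M@[.16,0,.08]+[.4585,.0253,.011],R.from_matrix(T).as_euler('xyz')))
move_pose([.505,.28,.22],[np.pi,0,np.radians(56)])
ci=cam('wrist');f=grab_frame('wrist');cv2.imwrite('pics/w1.png',f[:,:,::-1])
import pickle;pickle.dump(ci,open('w1.pkl','wb'))
s=get_state();print(s['time_s'],s['position'],s['eef_rot'],s['joint_pos'],s['force'],ci[0])
```

```text
[ 0.13942716  0.64819408 -1.22503108  1.59304076  0.62191584  1.34662259
 -0.18757686]
[-0.90249663  0.46134524  0.55521923  1.60649165 -0.26019736  1.14834208
 -2.4509552 ]
1 [ 0.51465847  0.68910589 -0.966166    1.84247217  0.81494564  0.8941445
  0.63978984]
-1 [ 0.19420815  0.54900235 -0.40556469  1.84641574  0.38879878  0.68174321
 -2.10766504]
3.4917 [0.50546708 0.27924179 0.21988343] [3.14135819e+00 3.20299253e-04 9.75912079e-01] [ 0.06935196  0.6036503  -1.04058781  1.64136048  0.54896389  1.21954218
 -0.11437789] [ 0.51398931  0.38815632 -0.22442157] {'mtx': array([[349.57039195,   0.        , 326.39440854],
       [  0.        , 349.57039195, 199.07132024],
       [  0.        ,   0.        ,   1.        ]]), 'distortion': array([-0.05701803,  0.        ,  0.        ,  0.        ,  0.        ]), 'xyz': array([0.43878524, 0.32510056, 0.36259497]), 'rotation': array([2.82026484e+00, 9.16971324e-04, 9.76142151e-01])}
```

View pics/w1.png

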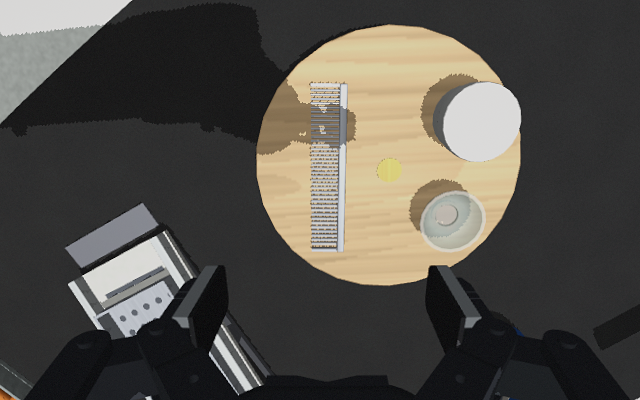

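Run:
```python
from h import *
import pickle
ci=pickle.load(open('w1.pkl','rb'))
c=np.array([onplane('wrist',q,z,ci) for q,z in(((346.5,83),.037),((344,251),.037),((310.5,82),.035),((310.5,248),.035))])
print(c.round(4));d=c[1]-c[0]+c[3]-c[2];print(c.mean(0),np.degrees(np.arctan2(d[1],d[0])))
```

```text
[[0.4483 0.3399 0.037 ]
 [0.5855 0.2475 0.037 ]
 [0.4296 0.3138 0.035 ]
 [0.564  0.2201 0.035 ]]
[0.50685343 0.28032939 0.036     ] -34.41031195580499
```

Run:
```python
from h import *
o=[np.pi,0,np.radians(55.7)]
servo_line([.506,.280,.06],o,velocity=.12)
print(servo_line([.506,.280,.0315],o,velocity=.03,contact_N=4))
print(get_state()['position'],get_state()['force'])
grasp(20); s=get_state();print(s['gripper_width'],s['position'],s['force'])
servo_line([.506,.280,.12],o,velocity=.12); dwell(.2)
s=get_state();print(s['gripper_width'],s['force'],s['time_s'])
move_pose([.506,.280,.22],o)
ci=cam('wrist');f=grab_frame('wrist');cv2.imwrite('pics/w2.png',f[:,:,::-1])
import pickle;pickle.dump(ci,open('w2.pkl','wb'))
print(get_state()['time_s'])
```

```text
False
[0.50608178 0.28011442 0.03167115] [ 0.35944279 -0.14710865  1.11508726]
0.032210385721922086 [0.50645485 0.28058049 0.03250869] [-0.49059504 -0.94332454  7.30579369]
0.032467074977225854 [ 0.69287522 -0.84964292 -0.878235  ] 7.6917
8.225
```

View pics/w2.png

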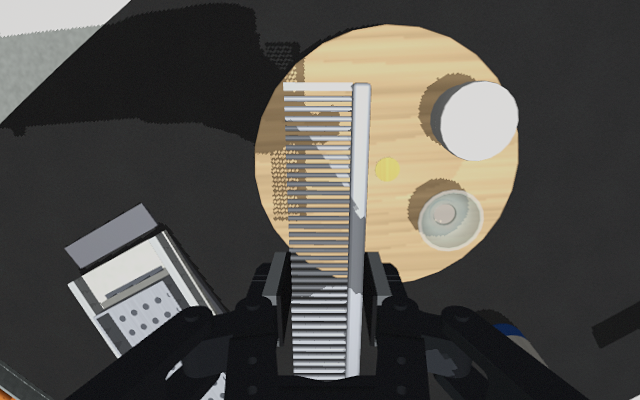

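```bash
cat >> h.py <<'E'
SM=(R.from_euler('z',-5.9,degrees=True)*R.from_euler('y',-8,degrees=True)).as_matrix(); SO=np.array([.4585,.0253,.011])
def W(p): return SM@np.asarray(p,float)+SO
def S_(p): return SM.T@(np.asarray(p)-SO)
TM=np.c_[SM[:,1],np.cross(-SM[:,2],SM[:,1]),-SM[:,2]]
TO=R.from_matrix(TM).as_euler('xyz')
def onstand(n,uv,z,ci=None):
    o,d=ray(n,uv,ci);o=SM.T@(o-SO);d=SM.T@d;return o+d*(z-o[2])/d[2]
E
python3 - <<'E'
from h import *
T=lambda u,v:(195+(u+.5)/4-.5,110+(v+.5)/4-.5)
S=lambda u,v:(265+(u+.5)/3.3-.5,95+(v+.5)/3.3-.5)
print('rails',[onstand('top',T(*q),.014).round(4) for q in((361,518),(530,529),(406,6),(577,17))])
print('rails side',[onstand('side',S(*q),.014).round(4) for q in((80,286),(68,412),(588,240),(620,360))])
print('tray top',[onstand('top',T(*q),.022).round(4) for q in((391,468),(520,475),(410,208),(531,218))])
print('tray side',[onstand('side',S(*q),.022).round(4) for q in((134,284),(118,383),(388,262),(403,360))])
print('bar',[onstand('top',T(*q),.015).round(4) for q in((430,108),(533,120))],[onstand('side',S(*q),.015).round(4) for q in((488,268),(499,345))])
g=cv2.imread('pics/w2.png');cv2.imwrite('pics/w2c.png',cv2.resize(g[190:400,50:250],None,fx=3,fy=3,interpolation=2))
E
```

```text
rails [array([-0.0021,  0.0656,  0.014 ]), array([ 0.0012, -0.0654,  0.014 ]), array([0.3967, 0.0668, 0.014 ]), array([ 0.4   , -0.0663,  0.014 ])]
rails side [array([-0.0005,  0.0676,  0.014 ]), array([ 0.0015, -0.0714,  0.014 ]), array([0.4012, 0.0694, 0.014 ]), array([ 0.4012, -0.0635,  0.014 ])]
tray top [array([0.039 , 0.0455, 0.022 ]), array([ 0.0426, -0.0538,  0.022 ]), array([0.2396, 0.0489, 0.022 ]), array([ 0.2402, -0.0445,  0.022 ])]
tray side [array([0.0454, 0.0551, 0.022 ]), array([ 0.0391, -0.0536,  0.022 ]), array([0.2451, 0.0548, 0.022 ]), array([ 0.248 , -0.0537,  0.022 ])]
bar [array([0.3188, 0.0409, 0.015 ]), array([ 0.3166, -0.0393,  0.015 ])] [array([0.321 , 0.0457, 0.015 ]), array([ 0.3186, -0.0393,  0.015 ])]
```

Run:
```python
from h import *
import pickle
move_pose(W([.141,0,.10]),TO)
servo_line(W([.141,0,.055]),TO,velocity=.1); dwell(.3)
s=get_state();print(S_(s['position']),s['gripper_width'],s['time_s'],s['force'])
ci=cam('wrist');f=grab_frame('wrist');cv2.imwrite('pics/w3.png',f[:,:,::-1]);pickle.dump(ci,open('w3.pkl','wb'))
cv2.imwrite('pics/t3.png',grab_frame('top')[:,:,::-1]);cv2.imwrite('pics/s3.png',grab_frame('side')[:,:,::-1])
```

```text
[ 1.41276813e-01 -1.44007076e-05  5.54608247e-02] 0.0323137745402564 10.25 [ 0.25243426 -0.26246236 -0.74050862]
```

View pics/w3.png

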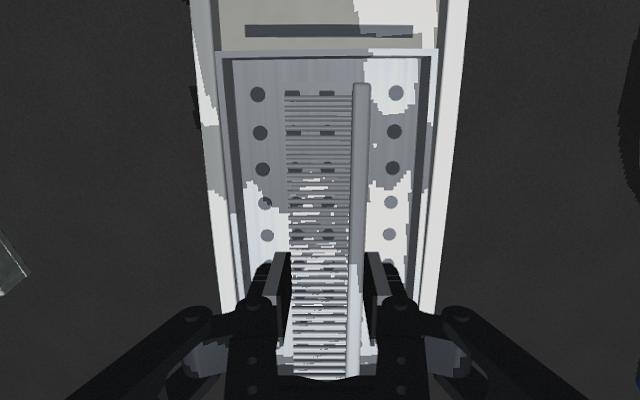

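Run:
```python
from h import *
import pickle
ci=pickle.load(open('w3.pkl','rb'))
print('tray low',[onstand('wrist',q,.022,ci).round(4) for q in((216,52),(437,50))])
print('comb',[onstand('wrist',q,.055-.002+z,ci).round(4) for q,z in(((285,95),.005),((370,84),.007),((353,84),.007))])
print('rail inner/outer',[onstand('wrist',q,.014,ci).round(4) for q in((192,20),(468,20))])
```

```text
tray low [array([ 0.0459, -0.0518,  0.022 ]), array([0.045 , 0.0526, 0.022 ])]
comb [array([ 0.0648, -0.0156,  0.058 ]), array([0.0607, 0.0169, 0.06  ]), array([0.0607, 0.0105, 0.06  ])]
rail inner/outer [array([ 0.0304, -0.0647,  0.014 ]), array([0.0303, 0.069 , 0.014 ])]
```

Run:
```python
from h import *
c=servo_line(W([.143,.001,-.002]),TO,velocity=.025,contact_N=2.0)
s=get_state();p=S_(s['position']);print(c,p,s['force'],s['time_s'])
servo_line(W([p[0],p[1],p[2]+.014]),TO,velocity=.05); dwell(.2)
s=get_state();print(S_(s['position']),s['gripper_width'],s['force'])
if c:
    ungrasp(); s=get_state();print(s['gripper_width'],s['force'])
    servo_line(W([p[0],p[1],p[2]+.11]),TO,velocity=.1); dwell(.2)
    ci=cam('wrist');f=grab_frame('wrist');cv2.imwrite('pics/w4.png',f[:,:,::-1])
    import pickle;pickle.dump(ci,open('w4.pkl','wb'))
    print(get_state()['time_s'])
```

```text
True [0.14261274 0.00079182 0.0086873 ] [-2.11338158 -0.40151119  6.42371544] 12.05
[0.14245882 0.00067077 0.02246059] 0.03257029225689898 [-0.37968757  0.30295775 -0.89444979]
0.08514382701063576 [ 0.14268862 -0.51614621  0.31864644]
14.6167
```

View pics/w4.png

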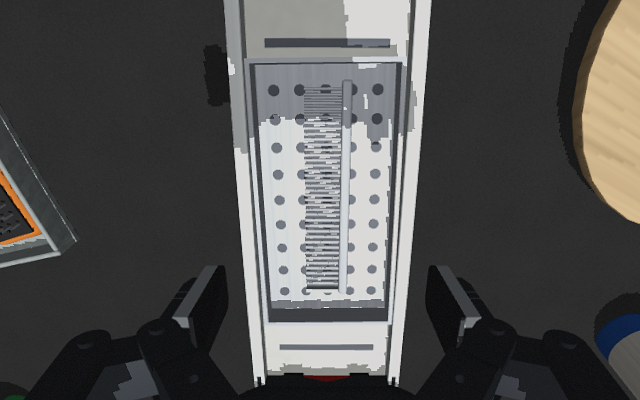

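Run:
```python
from h import *
import pickle
ci=pickle.load(open('w4.pkl','rb'))
print('tray low',[onstand('wrist',q,.025,ci).round(4) for q in((246,61),(404,60))])
grasp(20)
y=.0005
servo_line(W([.008,y,.10]),TO,velocity=.1)
servo_line(W([.008,y,.03]),TO,velocity=.1)
print(servo_line(W([.008,y,.0125]),TO,velocity=.03,contact_N=3))
dwell(.3); F=lambda s:(SM.T@s['force']).round(2)
s=get_state();print(S_(s['position']),F(s),s['time_s'])
c=servo_line(W([.045,y,.0125]),TO,velocity=.02,contact_N=1.5)
s=get_state();x0=S_(s['position'])[0];print('touch',c,S_(s['position']),F(s))
if c:
    c=servo_line(W([x0+.05,y,.0125]),TO,velocity=.025,contact_N=7)
    s=get_state();print('pushed',c,S_(s['position']),F(s),s['time_s'])
cv2.imwrite('pics/s5.png',grab_frame('side')[:,:,::-1])
g=cv2.imread('pics/s5.png');cv2.imwrite('pics/s5c.png',cv2.resize(g[95:235,265:505],None,fx=3.3,fy=3.3,interpolation=2))
```

```text
tray low [array([ 0.0475, -0.05  ,  0.025 ]), array([0.0469, 0.0504, 0.025 ])]
False
[0.00806493 0.00048443 0.01260317] [-0.4  -0.35  0.04] 18.775
touch True [0.03431812 0.00034868 0.0121884 ] [ 0.95 -0.11 -0.28]
pushed True [3.45625083e-02 5.34330847e-05 1.17073928e-02] [ 0.52 -0.09  0.09] 20.4917
```

View pics/s5c.png

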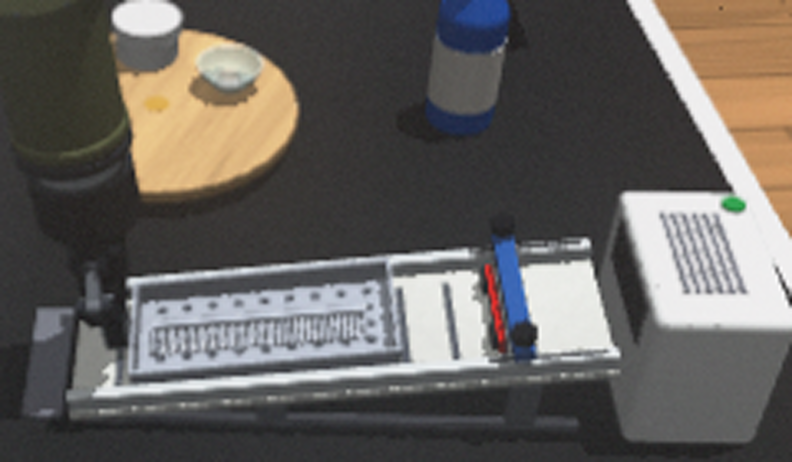

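Run:
```python
from h import *
F=lambda s:(SM.T@s['force']).round(2)
x=.0346
for i in range(6):
    x+=.003
    c=servo_line(W([x,.0003,.0135]),TO,velocity=.015,contact_N=20)
    s=get_state();print(c,S_(s['position']).round(4),F(s),s['time_s'])
```

```text
False [0.0371 0.0001 0.0134] [-3.65 -0.39 -0.89] 20.95
False [0.041  0.0003 0.0135] [-1.72 -0.24 -1.2 ] 21.3
False [0.0439 0.0004 0.0135] [-1.31  0.25 -2.48] 21.65
False [0.0469 0.0003 0.0135] [-1.78  0.22 -1.03] 22.0
False [0.05   0.0003 0.0135] [-1.87 -0.08 -0.11] 22.35
False [0.053  0.0003 0.0135] [-2.23  0.13 -0.85] 22.7
```

Run:
```python
from h import *
def rd():
    v=[]
    for _ in range(4):
        dwell(.04); s=get_state(); v.append(np.r_[(SM.T@s['force']),S_(s['position'])[0]])
    return np.mean(v,0)
x=.053
servo_line(W([.083,.0003,.0135]),TO,velocity=.02,contact_N=10); print(rd().round(3))
x=.083; base=[]
while x<.125:
    x+=.001
    servo_line(W([x,.0003,.0135]),TO,velocity=.01,contact_N=6)
    r=rd(); print(round(x,3),r.round(4).tolist()); 
    if len(base)>=4 and -r[0]>max(base[-8:])+.1 and -r[0]>np.median(base)+2.0: break
    base.append(-r[0])
print(get_state()['time_s'])
```

```text
[-4.047  0.209  1.409  0.083]
0.084 [-3.2396, 0.2525, 0.8902, 0.0841]
0.085 [-4.083, 0.1254, 1.233, 0.085]
0.086 [-3.9407, -0.2262, 1.8976, 0.086]
0.087 [-3.9566, -0.1205, 1.9013, 0.087]
0.088 [-4.2738, -0.242, 1.9107, 0.088]
0.089 [-4.4109, 0.5663, 1.5352, 0.089]
0.09 [-4.6753, 0.0321, 1.818, 0.09]
0.091 [-4.5226, -0.3438, 1.9135, 0.091]
0.092 [-3.9338, -0.0955, 2.3921, 0.092]
0.093 [-4.4516, 0.2581, 2.3247, 0.093]
0.094 [-4.1138, 0.2427, 2.1106, 0.094]
0.095 [-4.4895, -0.3793, 2.0865, 0.095]
0.096 [-4.0512, -0.5662, 1.7601, 0.096]
0.097 [-4.2063, -0.2541, 1.8217, 0.097]
0.098 [-4.2777, 0.6461, 2.062, 0.098]
0.099 [-4.2236, 0.046, 2.4908, 0.099]
0.1 [-4.6947, -0.253, 2.1572, 0.1]
0.101 [-4.3727, -0.196, 2.1733, 0.101]
0.102 [-4.5314, 0.1202, 2.8798, 0.1018]
0.103 [-6.0881, 0.0373, 3.5408, 0.1024]
0.104 [-8.0523, 0.0888, 4.9362, 0.103]
33.2833
```

Run:
```python
from h import *
g=grab_frame('side')[:,:,::-1];t=grab_frame('top')[:,:,::-1];np.save('t6.npy',t);np.save('s6.npy',g)
a=cv2.resize(g[140:225,270:470],None,fx=4,fy=4,interpolation=2)
b=cv2.resize(t[115:175,255:355],None,fx=4,fy=4,interpolation=2)
b=cv2.copyMakeBorder(b,0,0,0,400,0);cv2.imwrite('pics/c6.png',np.vstack([a,b]))
s=get_state();print(SM.T@s['force'],S_(s['position']),s['time_s'])
```

```text
[-6.8522167   0.68914544  5.54948064] [0.10299758 0.00035963 0.0134938 ] 33.3833
```

View pics/c6.png

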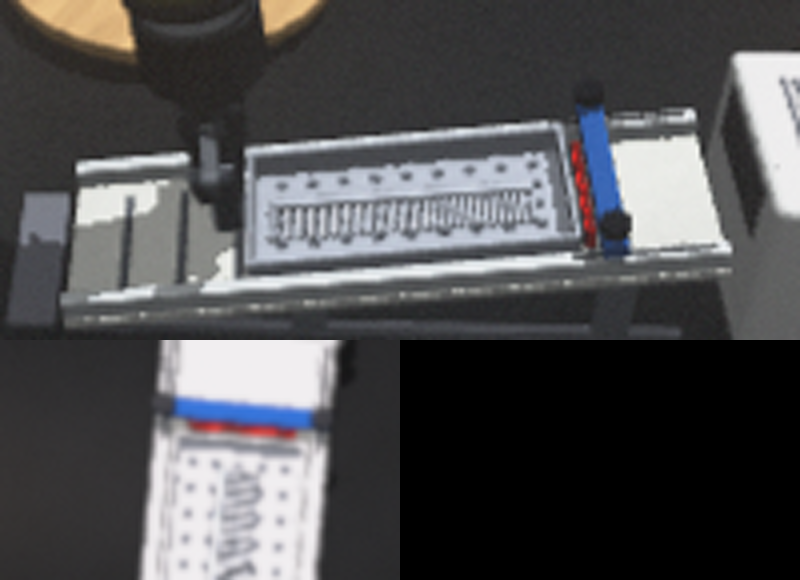

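Run:
```python
from h import *
def rd():
    v=[]
    for _ in range(5):
        dwell(.04); s=get_state(); v.append(np.r_[(SM.T@s['force']),S_(s['position'])[0]])
    return np.mean(v,0).round(4).tolist()
print(servo_line(W([.1035,.0003,.0135]),TO,velocity=.005,contact_N=3),rd())
print(servo_line(W([.104,.0003,.0135]),TO,velocity=.005,contact_N=3),rd())
t0=grab_frame('side').astype(float)
for x in(.1035,.103,.1025,.102,.1015,.101,.1):
    servo_line(W([x,.0003,.0135]),TO,velocity=.003);print(x,rd())
print(get_state()['time_s'])
```

```text
False [-6.2511, -0.5669, 3.8948, 0.103]
False [-7.7736, 0.3161, 5.1173, 0.103]
0.1035 [-6.0873, 0.0739, 3.9316, 0.103]
0.103 [-4.582, 0.3222, 2.3092, 0.103]
0.1025 [-1.496, 0.7273, -0.3119, 0.1029]
0.102 [-0.4697, 0.1026, 0.1918, 0.1022]
0.1015 [0.0369, 0.1397, 0.1216, 0.1015]
0.101 [-0.0594, 0.0344, 0.0064, 0.101]
0.1 [-0.005, 0.2915, -0.0083, 0.1]
38.1917
```

Run:
```python
from h import *
def rd():
    v=[]
    for _ in range(5):
        dwell(.04); s=get_state(); v.append(np.r_[(SM.T@s['force']),S_(s['position'])[0]])
    return np.mean(v,0)
Z=.0165
servo_line(W([.099,.0003,.0135]),TO,velocity=.02);servo_line(W([.099,.0003,Z]),TO,velocity=.02);b=rd()
x=.1005
while x<.107:
    x+=.0005
    servo_line(W([x,.0003,Z]),TO,velocity=.005,contact_N=4)
    r=rd();print(round(x,4),(r-np.r_[b[:3],0]).round(4).tolist())
    if -r[0]+b[0]>7.5 or r[3]>.1037: break
print(get_state()['time_s'])
```

```text
0.101 [-0.0824, -0.6125, -0.4041, 0.101]
0.1015 [-0.2357, -0.3413, -0.0756, 0.1015]
0.102 [-0.3231, -0.2772, -0.1794, 0.102]
0.1025 [-0.3727, -0.428, -0.1876, 0.1025]
0.103 [-0.6486, -0.2139, -0.7574, 0.1029]
0.1035 [-4.1943, -0.3952, 2.3758, 0.103]
0.104 [-5.7791, -0.2916, 3.2154, 0.103]
0.1045 [-7.8925, 0.0679, 5.0621, 0.103]
42.9167
```

Run:
```python
from h import *
def rd():
    v=[]
    for _ in range(5):
        dwell(.04); s=get_state(); p=S_(s['position']);v.append(np.r_[(SM.T@s['force']),p[0],p[2]])
    return np.mean(v,0)
print(rd().round(4).tolist())
x,z=.1045,.0165
for i in range(8):
    r=rd()
    if -r[0]>9.3 or r[3]>.104: break
    if r[2]>1.5: z+=.0004
    else: x+=.0004
    servo_line(W([x,.0003,z]),TO,velocity=.005,contact_N=4)
    r=rd();print(round(x,4),round(z,4),r.round(4).tolist())
print(get_state()['time_s'])
```

```text
[-7.6062, 0.0739, 5.4056, 0.103, 0.0164]
0.1045 0.0169 [-5.6229, 0.4608, -0.8563, 0.1036, 0.0165]
0.1049 0.0169 [-6.3972, 0.1327, -0.7004, 0.1039, 0.0165]
0.1053 0.0169 [-6.4858, 0.1682, -0.2783, 0.1042, 0.0165]
45.3333
```

Run:
```python
from h import *
def rd():
    v=[]
    for _ in range(4):
        dwell(.04); s=get_state(); v.append(np.r_[(SM.T@s['force']),S_(s['position'])[0]])
    return np.mean(v,0)
for x in(.1047,.1041,.1035,.1029,.1023,.1017,.1):
    servo_line(W([x,.0003,.0169]),TO,velocity=.003);print(x,rd().round(3).tolist())
# feel where the tray now rests (light touch)
c=servo_line(W([.106,.0003,.0169]),TO,velocity=.003,contact_N=1.2)
print('touch',c,rd().round(4),get_state()['time_s'])
servo_line(W([.095,.0003,.0169]),TO,velocity=.005)
servo_line(W([.07,.0003,.0169]),TO,velocity=.05)
servo_line(W([.06,.0003,.14]),TO,velocity=.12)
g=grab_frame('side')[:,:,::-1];t=grab_frame('top')[:,:,::-1]
a=cv2.resize(g[140:225,270:470],None,fx=4,fy=4,interpolation=2)
b=cv2.resize(t[115:175,255:355],None,fx=4,fy=4,interpolation=2)
b=cv2.copyMakeBorder(b,0,0,0,400,0);cv2.imwrite('pics/c7.png',np.vstack([a,b]));print(get_state()['time_s'])
```

```text
0.1047 [-5.459, 0.481, -1.724, 0.104]
0.1041 [-3.857, -0.028, -2.032, 0.104]
0.1035 [-1.798, 0.679, -0.648, 0.104]
0.1029 [-0.213, -0.222, -0.007, 0.103]
0.1023 [0.038, -0.132, 0.152, 0.102]
0.1017 [0.18, 0.125, -0.094, 0.102]
0.1 [-0.074, 0.457, 0.364, 0.1]
touch True [ 0.1343 -0.1258 -0.0641  0.1027] 50.6583
54.3
```

View pics/c7.png

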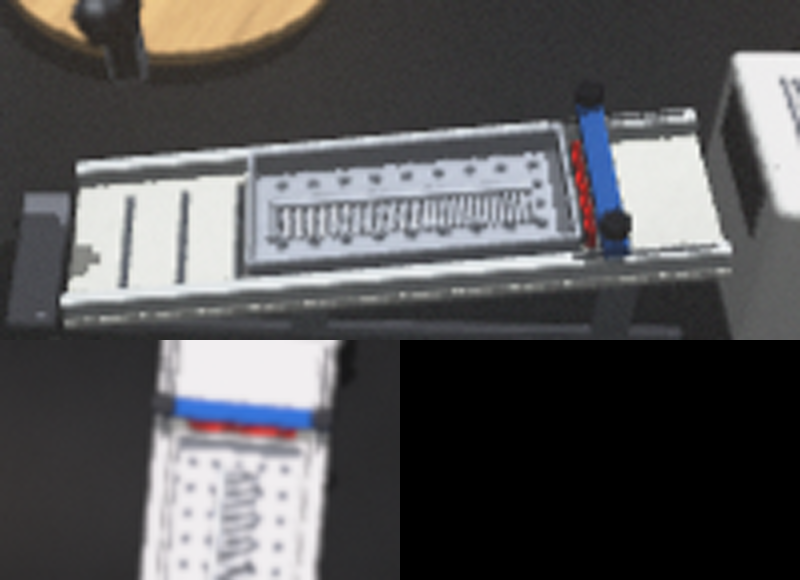

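```bash
python3 -c "
from workcell import *
close_job()"
```

```text
the job is handed in; nothing more can be done
```

The comb is lying flat in the tray, the tray is up against the red stop bar, and the job is handed in at about 54 s of the 72 s. The hand-in gave no verdict.

**Comb:** I gripped it across its width on the turntable and lowered it into the tray until it touched the floor. I then raised it 14 mm and let go, because the opening fingers would have hit the tray walls any lower. A wrist picture afterwards showed it flat and roughly centred, and it still looked that way in the final picture.

**Push and stop:** I pushed the tray up with shut fingers in about 1 mm steps. Sliding force was about 2 to 4.5 N, and a clear rise marked the stop. The first press stuck at about 8 N because the finger was also pressing the tray down. After I eased the finger up, the tray moved on about 1 mm at about 6.5 N. The wrist force never read above about 8 N, so the stop should have stayed below 12 N.

**Final checks:**
- **Resting place:** during the slow retreat the finger stayed in contact until about 1 mm short of the furthest point. That suggests the tray is still compressing the spring by about 1.5 to 2 mm, or roughly 2 N. This is inferred from force and position, not measured on the bar.
- **Touch test:** a last light touch triggered slightly early, at 0.1027 m instead of the expected 0.103 m or more. The force there read about zero, so I took it as noise.
- **Pictures:** the final side and top pictures show the tray against the red bar. They do not cover the tub, dish and caddy, so I did not recheck those at the end. The tub and dish were undisturbed in the earlier side picture, and I never worked near the caddy.

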